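# Fit the relay and snap the cover on the control box

## Robot

A 7-joint arm with a two-finger parallel gripper is mounted at the origin on a cart in front of the work surface, level with it; the furniture and walls round the work are solid. World frame = base frame: x ahead of the robot, y to its left, z up, the work surface at z = 0. Lengths are in mm, angles in rad, forces in N, time in s.
With the tool pointing down it reaches from about 400 to 875 mm from the base axis. Payload 4.4 kg.
Tool frame: the origin (TCP) lies between the finger pads; the fingertips stand 22 mm ahead of it and the grasp point (between the pads) lies 3 mm ahead of it; z points along the fingers, y is the line along which they close (so a half turn about z gives the same grasp; the last joint's range is limited). The gripper opens to 85 mm and grips with 20 to 120 N. Pads are 22 mm wide; open, the fingers measure 114 mm over their backs; the gripper's body (76 mm by 85 mm) begins 54 mm behind the grasp point. The pads swing forward as they close: fully open they stand 13 mm farther back than shut.
Start: joints at [1.099, 0.628, 0.038, 1.517, -0.027, 0.996, -0.02], TCP at [256.617, -597.214, 253.313] pointing down, gripper open.
Joint ranges: [-3.06, 3.06], [-0.37, 2.12], [-1.25, 1.32], [0.18, 2.47], [-1.1, 4.24], [0.23, 1.98], [-2.94, 2.94]. Speed limits (rad/s): [2.57, 2.57, 3.14, 3.14, 3.14, 3.14, 3.14].

## Interface

Orientations are given as [roll, pitch, yaw] about the fixed x, y, z axes, in that order (R = Rz(yaw) Ry(pitch) Rx(roll)).
In Python, from cell import ctrl gives the robot as it stands.
- The arm moves only by the tool step_arm, never from a script. Its argument "plan" is a list of rows, each an object of numbers: "dx", "dy", "dz": the shift along the tool's x, y, z scaled (see below); "ax", "ay", "az": the turn, a rotation vector about the tool's x, y, z scaled (see below); "gripper": the opening, from 0 (shut) to 1 (fully open). A call has 1 to 20 rows; each row shifts and turns the commanded pose from where the row before left it, along the tool's axes as they then stand; what a row does not reach is not made up. The controller multiplies each number of a shift by 0.3 m and each number of a turn by 90 degrees. A row lasts 1/8 s, in which the tool goes at most 62.5 mm and 10.7 degrees, less where a joint would pass 70% of its speed; a pose out of reach is approached as far as the arm can. A call with a number of a shift or a turn outside -1 to 1 is refused whole. A call with a gripper value outside its range is refused whole. The fingers move at their own pace and stop on an object; the grip force is fixed at half the most. Time passes only in rows, so rows that do not move let the fingers close. It gives the time, the measured TCP pose, the force, the opening and the grip force at its end, in the units of the state.
- ctrl.read_state(): the state, without advancing time (a new reading comes with each control period).
- ctrl.get_image(name): name is "side" or "top" or "wrist"; returns a dict with "color" (384x512x3 uint8, red, green, blue), "range_z" (384x512 float32, mm along the optical axis (not along the pixel's ray), 0 where there is no reading), "fx", "fy", "cx", "cy" (pixels), "T" (4x4, takes a point from camera to world coordinates); the wrist camera has in their place "T_tool_cam" (4x4, takes a point from camera to tool coordinates, whose origin is the TCP and whose axes are the flange's). Camera axes: x right, y down, z forward; pixel columns grow to the right and rows downward; lengths in mm; the calibration is good to about 2 mm. A picture is of the moment at which its call begins: read the wrist's pose just before it.
- ctrl.finish_job(): hands the job in; it is judged then, once.
The state is a dict: "clock": time; "qpos": joint angles; "qd": joint speeds; "tau": joint torques, N m; "eef_pos": TCP position; "tool_rot": TCP orientation; "force": force on the tool from outside, world axes, zero at the start; "torque": the same for the moment, N m; "width": finger opening in mm; "gripper_force": force on a finger pad.
Only numpy, scipy, OpenCV 4.12 (cv2) and the standard library are available. Lean on these libraries where they do the work, as an engineer would, in place of code of your own. Each camera call takes 0.05 s, during which the arm holds its last target. There are 200 camera calls.

## Task

Stand the white relay in the empty socket of the grey control box, then close the box with its yellow cover: hook the cover's two tongues into the slots of the wall on the robot's side, lower the far edge and press it down until the red catch snaps shut over it. Do not shove the box about, and leave the other things on the desk where they are.

Things in the scene. Friction and masses are not known exactly. Their poses are not given: they have to be found in the camera images.
- control_box: Open grey box, about 2 kg, 152 (x) x 96 (y) mm, on a thin rubber mat; it stands loose and slides if pushed with some 9 to 15 N. Origin: centre of the mat's underside, z up; its -x wall is the hook wall (robot's side), its +x wall carries the catch. Walls 4 to 5 mm; side and far walls end at the rim, z = 60 mm. Terminals inside stay below z = 36 mm. Two cable glands stick out 32 mm from the hook wall.
- box_socket (a point): Centre of the black relay socket's seat, 12 mm above the box's origin. Its pocket is 68 mm (box x) x 27 mm (box y) and 10 mm deep, centred 1 mm to +x of this point, with flared cheeks up to 17 mm above the seat. The relay stands in it with its x axis along the box's x, either way round, its origin over this point.
- box_slots (a point): In the hook wall (x = -76 to -71 mm of the box, top at z = 78 mm): y = 0, middle of its thickness, height of the slots' sill (z = 60 mm, level with the rim). Two slots go right through the wall, 23.5 mm wide, centred 25 mm to either side (y = -25, +25 mm), 7.5 mm high from the sill.
- box_catch_nose (a point): Lower inner edge of the nose of the upright catch: x = 68.5, z = 67 mm of the box. It hangs 3.5 mm over the closed cover's far edge, 2 mm above it.
- catch (a joint): Red sprung catch, 36 mm wide, hinged low outside the far wall, its top 28 mm above the rim. 0 rad = upright, its rest; it grows as the nose is pushed outwards. A ramp inside it (24 degrees off upright, 10 to 28 mm above the rim) lets the cover's edge push it back some 0.08 rad; that takes 7 to 12 N down on the edge, then it springs back to 0 over the cover as that meets the rim.
- cover: Loose yellow cover, about 160 g; origin: centre of its underside, z up. Plate 5 mm thick, x = -70 to 72, y = -46 to 46 mm, with a hollow hood 90 (x) x 46 (y) mm, top at 33 mm, over the relay's head. Closed, its frame is the box's, 60 mm higher. It does not go in level: with the +x edge raised 15 to 20 degrees the tongues are pushed to -x into the slots until the edge meets the wall, then it swings down.
- cover_grip (a point): On the cover's axis, 26 mm above its underside: the height to grip the hood by its ribbed flanks, 46 mm apart along the cover's y.
- cover_hook_edge (a point): Middle of the underside of the cover's -x edge, 70 mm from its origin. From this edge two tongues stick out 11 mm (to x = -81 mm), each 20 mm wide, 4 mm thick, level with the underside, centred at y = -25 and +25 mm.
- cover_catch_edge (a point): On the cover's underside, 70 mm to +x of its origin, 2 mm from the edge that goes under the catch. Between hood and edge the plate is flat from x = 45 to 72 mm: room to press from above, clear of the nose.
- relay: Loose white relay standing upright, 62 (x) x 22 (y) x 75 (z) mm, 90 g. Origin: centre of its underside, z up. Above 41 mm it is narrower: x = -18 to +19 mm, 20 mm thick in y; grip this head across y.
- driver_red: Bystander: red screwdriver, 205 mm, at the right.
- pliers_red: Bystander: red-handled pliers, 174 mm, at the left.
- tape_blue: Bystander: roll of blue tape, 66 mm across, 18 mm high, behind the work.
There are look-alikes about, which are no part of the job. What is shaped like the relay but green or pink is not meant.

How it is judged (in metres and radians):
On the way, in this order (a step that is already met when the one before it is completed fails the run):
1. the relay stands in its socket and is let go (x of relay in the frame of control_box between -0.008 and 0.008 m and y of relay in the frame of control_box between -0.006 and 0.006 m and z of relay in the frame of control_box between 0.009 and 0.016 m and angle between relay's own z axis and vertical below 0.12 rad and contact force between the fingers and relay below 0.5 N), for 0.2 s.
2. both tongues of the cover are in their slots (x of cover_hook_edge in the frame of control_box between -0.076 and -0.064 m and y of cover_hook_edge in the frame of control_box between -0.007 and 0.007 m and z of cover_hook_edge in the frame of control_box between 0.055 and 0.068 m), for 0.2 s.
At the end, for the whole second after the job is handed in: The relay stands upright on the socket's seat; the cover's tongues are in the slots (hook edge within 6 mm of home), its far edge lies on the rim (within 3.5 mm) under the catch, which is back upright (under 0.025 rad); all is at rest and let go (all of step 2 and x of relay in the frame of control_box between -0.008 and 0.008 m and y of relay in the frame of control_box between -0.006 and 0.006 m and z of relay in the frame of control_box between 0.009 and 0.016 m and angle between relay's own z axis and vertical below 0.12 rad and z of cover_catch_edge in the frame of control_box between 0.056 and 0.0635 m and y of cover_catch_edge in the frame of control_box between -0.008 and 0.008 m and value of joint catch below 0.025 rad and linear speed of cover below 0.02 m/s and velocity of joint catch below 0.1 rad/s); the robot touches nothing.
It fails at once if the red screwdriver is shoved more than 4 cm (distance of driver_red from where it was at the start of the episode above 0.04 m).
It fails at once if the pair of red pliers is shoved more than 4 cm (distance of pliers_red from where it was at the start of the episode above 0.04 m).
It fails at once if the blue tape roll is shoved more than 4 cm (distance of tape_blue from where it was at the start of the episode above 0.04 m).
It fails at once if the control box is shoved more than 3 cm (distance of control_box from where it was at the start of the episode above 0.03 m).
It also fails if it takes over 64 s, if anything falls off the work surface, if the arm or the gripper's body presses on something with over 40 N, if the wrist force passes 120 N, or if a joint passes its speed limit or range.

## Working session

There is one attempt and no reset: what is moved stays moved. The work goes in short steps, Python scripts to look and compute and a tool call to move; the robot and the scene stay as the last step left them, time stands still between calls to the robot, and variables do not carry over. Pictures are saved under pics/ and viewed, at most 10 in all, crops included, and the job is handed in when it is done.

Besides the shell and the picture viewer there is one more tool, called after "Request:" by a JSON object that holds its "op" and its "data". step_arm: Moves the arm, as the interface text tells. Shifts and turns lie within -1 to 1; 1 stands for 0.3 m of shift or 90 degrees of turn. Its arguments: {"type":"object","properties":{"plan":{"type":"array"}},"required":["plan"]}

```bash
mkdir -p pics; ls
cat > h.py <<'E'
import numpy as np, cv2
from cell import ctrl
from scipy.spatial.transform import Rotation as R
def Tt(s):
    T=np.eye(4);T[:3,:3]=R.from_euler('xyz',s['tool_rot']).as_matrix();T[:3,3]=s['eef_pos'];return T
def grab(n):
    s=ctrl.read_state();im=ctrl.get_image(n)
    if n=='wrist': im['T']=Tt(s)@np.array(im['T_tool_cam'])
    np.save(f'{n}.npy',im,allow_pickle=True);return im
def load(n): return np.load(f'{n}.npy',allow_pickle=True).item()
def save(im,f,crop=None,k=1):
    c=im['color'][...,::-1]
    if crop: a,b,u,v=crop;c=c[b:v,a:u]
    cv2.imwrite('pics/'+f,cv2.resize(c,None,fx=k,fy=k,interpolation=cv2.INTER_CUBIC))
def cloud(im):
    z=im['range_z'];v,u=np.indices(z.shape)
    p=np.stack([(u-im['cx'])/im['fx']*z,(v-im['cy'])/im['fy']*z,z],-1)
    T=np.array(im['T']);return p@T[:3,:3].T+T[:3,3]
def ray(im,u,v,h):
    T=np.array(im['T']);d=T[:3,:3]@[(u-im['cx'])/im['fx'],(v-im['cy'])/im['fy'],1];o=T[:3,3]
    return o+d*(h-o[2])/d[2]
def proj(im,p):
    q=np.linalg.inv(np.array(im['T']))@np.append(p,1);return q[0]/q[2]*im['fx']+im['cx'],q[1]/q[2]*im['fy']+im['cy']
E
python3 - <<'E'
from h import *
print(ctrl.read_state())
a=grab('top');b=grab('side')
for i in(a,b):print(i['fx'],np.round(i['T'],3).tolist())
cv2.imwrite('pics/a.png',np.vstack([cv2.resize(i['color'][...,::-1],(512,384)) for i in (a,)]));save(b,'b.png')
E
```

```text
pics
{'clock': 0.0, 'qpos': array([ 1.0992323 ,  0.62933907,  0.03843356,  1.51840723, -0.02702946,
        0.9963219 , -0.01997123]), 'qd': array([-0.00055639, -0.00082733, -0.00023907,  0.0009435 , -0.00096549,
       -0.00082912,  0.00015347]), 'tau': array([-1.73804779e-04, -5.63400364e+01,  1.22592911e+00, -1.93439752e+01,
        1.08880940e-02,  1.04703259e-02, -2.09284093e-05]), 'eef_pos': array([ 256.36492196, -596.64214871,  252.38093668]), 'tool_rot': array([-3.13963448e+00, -3.16501751e-06,  4.05782666e-01]), 'force': array([-0.26697908, -0.63996148, -0.11697081]), 'torque': array([ 0.01192009,  0.02489638, -0.0160464 ]), 'gripper_force': 0.0, 'width': 85.45669726163116}
371.51836712941025 [[0.009, -0.987, 0.157, 339.134], [-1.0, -0.011, -0.012, -113.275], [0.013, -0.157, -0.987, 1194.44], [0.0, 0.0, 0.0, 1.0]]
394.74855307851897 [[-0.825, -0.192, 0.531, -227.108], [-0.565, 0.279, -0.777, 1011.427], [0.001, -0.941, -0.339, 567.156], [0.0, 0.0, 0.0, 1.0]]
```

View pics/a.png

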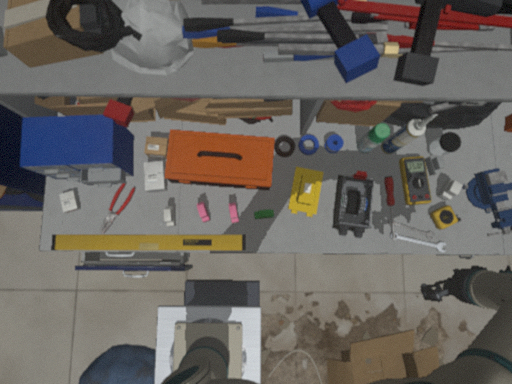

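View pics/b.png

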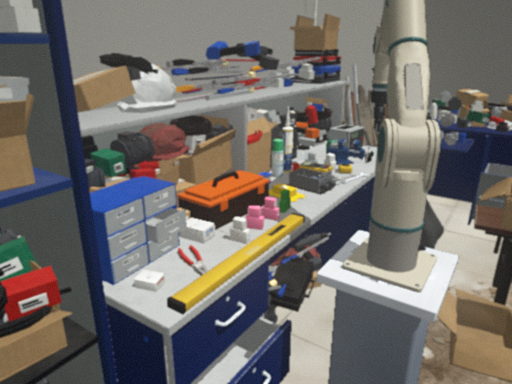

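The top view shows the relay at about (169,215), the cover at (306,191) and the box at (352,205). In the side view the relay is at (241,230). I'll look closer at these.

Run:
```python
from h import *
a=load('top');P=cloud(a)
A=a['color'][165:245,280:400,::-1];B=a['color'][200:230,155:195,::-1]
A=cv2.resize(A,None,fx=5,fy=5,interpolation=cv2.INTER_CUBIC)
B=cv2.resize(B,(200,150),interpolation=cv2.INTER_CUBIC)
C=np.zeros((400,800,3),np.uint8);C[:,:600]=A;C[:150,600:]=B;cv2.imwrite('pics/c.png',C)
for n,(u0,v0,u1,v1) in dict(relay=(158,203,182,228),cover=(285,162,325,222),box=(328,170,378,240)).items():
    p=P[v0:v1,u0:u1].reshape(-1,3);p=p[(p[:,2]>10)&(p[:,2]<120)]
    print(n,len(p),p.min(0).round(),p.max(0).round(),cv2.minAreaRect(p[:,:2].astype('f4')))
    hi=p[p[:,2]>p[:,2].max()-12];print(hi.mean(0),cv2.minAreaRect(hi[:,:2].astype('f4')))
```

```text
relay 199 [395. 109.  11.] [456. 135.  81.] ((425.30572509765625, 122.39950561523438), (59.737064361572266, 21.4257755279541), 6.530933856964111)
[424.40495957 122.62865603  74.42453463] ((426.18572998046875, 121.99205780029297), (36.6332893371582, 20.71958351135254), 3.0444111824035645)
cover 454 [ 446. -356.   10.] [ 572. -255.   39.] ((510.0171813964844, -303.7020263671875), (87.8311538696289, 126.45687103271484), 80.03734588623047)
[ 514.58599375 -306.33728532   33.05028696] ((515.134521484375, -306.7106018066406), (46.14780807495117, 90.53266143798828), 79.50515747070312)
box 1492 [ 364. -509.   10.] [ 565. -395.   95.] ((466.0790100097656, -451.61419677734375), (97.61078643798828, 197.53622436523438), 82.62251281738281)
[ 555.08852945 -463.38670555   87.77450386] ((555.5140380859375, -463.5220642089844), (36.622344970703125, 17.50691032409668), 81.17485046386719)
```

View pics/c.png

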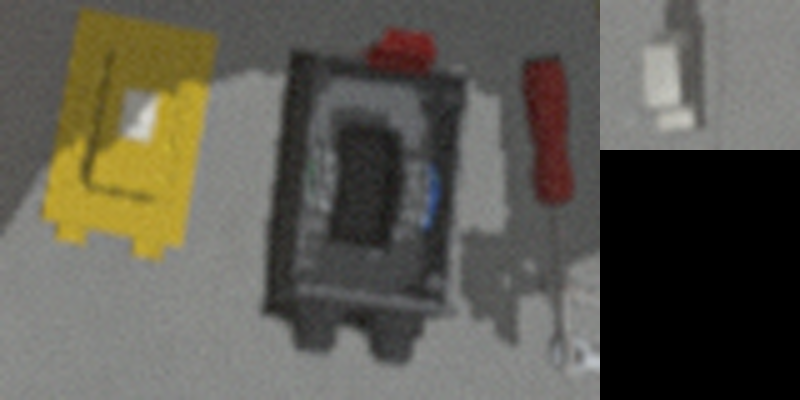

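The enlarged crop shows the relay's head and foot, the cover with its tongues towards the robot, and the box with its catch at the far side and glands towards the robot. Next I'll work out the moves.

```bash
cat >> h.py <<'E'
def rot(yaw,tilt=0):
    # tool down, yaw deg of tool x; tilt: deg about tool y (applied in tool frame)
    return R.from_euler('z',yaw,degrees=True)*R.from_euler('x',180,degrees=True)*R.from_euler('y',tilt,degrees=True)
def go(pos,Rt,s=None,n=None,T0=None):
    """per-row numbers to reach pose in n equal rows (tool frame screw approximated with constant turn, world-straight)"""
    if T0 is None: T0=Tt(s or ctrl.read_state())
    R0=R.from_matrix(T0[:3,:3]);rv=(R0.inv()*Rt).as_rotvec()
    d=np.array(pos)-T0[:3,3]
    m=max(np.linalg.norm(d)/57,np.degrees(np.linalg.norm(rv))/10)
    n=n or int(np.ceil(m)); 
    # body twist so equal rows land exactly: solve for constant v
    Rs=R.from_rotvec(rv/n);M=np.zeros((3,3));A=R0
    for i in range(n): M+=A.as_matrix();A=A*Rs
    v=np.linalg.solve(M,d)
    print(n,'rows shift',(v/300).round(4),'turn',(np.degrees(rv)/n/90).round(4))
    T=np.eye(4);T[:3,:3]=Rt.as_matrix();T[:3,3]=pos;return T
E
python3 - <<'E'
from h import *
w=grab('wrist');print(np.round(w['T_tool_cam'],3).tolist(),w['fx'],w['cx'],w['cy'])
T=go([400,-440,330],rot(-8))
T=go([425,122,250],rot(4),T0=T)
E
```

```text
[[0.0, -0.962, -0.273, 69.218], [1.0, 0.001, -0.0, 0.188], [0.0, -0.273, 0.962, -119.87], [0.0, 0.0, 0.0, 1.0]] 296.6614969049242 252.6659316629418 190.38159563489626
4 rows shift [ 0.145  -0.1054 -0.0644] turn [-0.0002  0.0001  0.0868]
10 rows shift [-0.0002 -0.1879  0.0267] turn [ 0.      0.     -0.0133]
```

Request:
{"op": "step_arm", "data": {"plan": [{"dx": 0.145,"dy": -0.105,"dz": -0.064,"az": 0.087},{"dx": 0.145,"dy": -0.105,"dz": -0.064,"az": 0.087},{"dx": 0.145,"dy": -0.105,"dz": -0.064,"az": 0.087},{"dx": 0.145,"dy": -0.105,"dz": -0.064,"az": 0.087},{"az": 0},{"az": 0}]}}

```text
invalid input
```

Run:
```python
from h import *
w=grab('wrist');s=ctrl.read_state();print(s['eef_pos'],s['tool_rot'],s['clock'],s['qpos'])
np.save('wbox.npy',w,allow_pickle=True)
save(w,'d.png',k=1.5)
T=go([425,122,200],rot(4))
```

```text
[ 256.488038  -596.8877298  252.7436424] [-3.14042531e+00 -3.11452247e-06  4.05819823e-01] 0.2 [ 1.09919003  0.62900765  0.0384666   1.51794672 -0.02700756  0.99632354
 -0.01997198]
13 rows shift [ 0.088  -0.1686  0.0136] turn [-0.0001  0.      0.0165]
```

View pics/d.png

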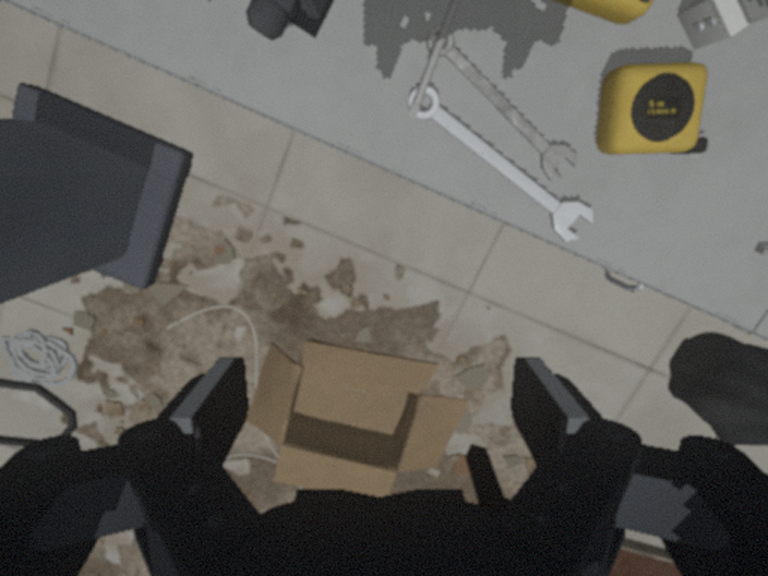

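The picture came from the old pose: floor, desk edge and wrenches at the top, with the fingers at (215,400) and (555,400). The call was refused, so I'll resend it with every key given.

Request:
{"op": "step_arm", "data": {"plan": [{"dx": 0.145,"dy": -0.105,"dz": -0.064,"ax": 0,"ay": 0,"az": 0.087,"gripper": 1},{"dx": 0.145,"dy": -0.105,"dz": -0.064,"ax": 0,"ay": 0,"az": 0.087,"gripper": 1},{"dx": 0.145,"dy": -0.105,"dz": -0.064,"ax": 0,"ay": 0,"az": 0.087,"gripper": 1},{"dx": 0.145,"dy": -0.105,"dz": -0.064,"ax": 0,"ay": 0,"az": 0.087,"gripper": 1},{"dx": 0,"dy": 0,"dz": 0,"ax": 0,"ay": 0,"az": 0,"gripper": 1},{"dx": 0,"dy": 0,"dz": 0,"ax": 0,"ay": 0,"az": 0,"gripper": 1}]}}

```text
clock: 0.95
eef_pos: [399.8, -441.0, 329.9]
tool_rot: [3.141, 0.001, -0.14]
force: [-0.6, 0.2, -0.0]
width: 85.7
gripper_force: 0.0
```

Run:
```python
from h import *
w=grab('wrist');s=ctrl.read_state();print(s['qpos'])
np.save('wbox.npy',w,allow_pickle=True)
save(w,'e.png',k=1.5)
P=cloud(w).reshape(-1,3);C=w['color'].reshape(-1,3).astype(int)
red=(C[:,0]>90)&(C[:,0]>2*C[:,1])
for n,m in dict(catch=red&(P[:,2]>65)&(P[:,2]<100),rim=(P[:,2]>54)&(P[:,2]<66),rim2=(P[:,2]>71)&(P[:,2]<82)).items():
    p=P[m&(abs(P[:,0]-476)<130)&(abs(P[:,1]+453)<80)];print(n,len(p),p.mean(0).round(1),cv2.minAreaRect(p[:,:2].astype('f4')))
T=go([425,122,200],rot(4))
```

```text
[ 0.66909784  0.48000879  0.18671882  1.57832174 -0.09527532  1.09327379
 -0.83375521]
catch 679 [ 552.3 -459.9   83.2] ((553.1552124023438, -460.53472900390625), (33.58537292480469, 20.223915100097656), 82.6276626586914)
rim 1366 [ 484.5 -450.6   58.3] ((477.3233337402344, -450.29766845703125), (96.2339859008789, 148.4077911376953), 82.3111572265625)
rim2 587 [ 456.2 -447.7   76.4] ((474.87506103515625, -450.2322082519531), (95.37323760986328, 150.521728515625), 81.9213638305664)
11 rows shift [ 1.000e-04 -1.713e-01  3.930e-02] turn [ 0.      0.0001 -0.0123]
```

View pics/e.png

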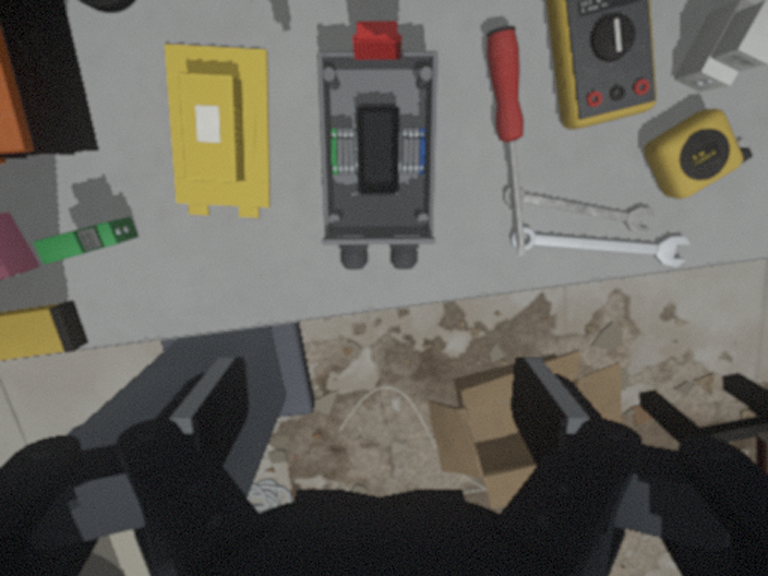

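The box is in the middle with its socket at (378,148), the catch at (376,40), the hook-wall corners at (323,241) and (434,241), and the cover at (217,125) with its tongues at (198,210) and (248,212). I'll head for the relay.

Request:
{"op": "step_arm", "data": {"plan": [{"dx": 0,"dy": -0.17,"dz": 0.04,"ax": 0,"ay": 0,"az": -0.0125,"gripper": 1},{"dx": 0,"dy": -0.171,"dz": 0.04,"ax": 0,"ay": 0,"az": -0.0125,"gripper": 1},{"dx": 0,"dy": -0.171,"dz": 0.04,"ax": 0,"ay": 0,"az": -0.0125,"gripper": 1},{"dx": 0,"dy": -0.171,"dz": 0.04,"ax": 0,"ay": 0,"az": -0.0125,"gripper": 1},{"dx": 0,"dy": -0.171,"dz": 0.04,"ax": 0,"ay": 0,"az": -0.0125,"gripper": 1},{"dx": 0,"dy": -0.171,"dz": 0.04,"ax": 0,"ay": 0,"az": -0.0125,"gripper": 1},{"dx": 0,"dy": -0.171,"dz": 0.04,"ax": 0,"ay": 0,"az": -0.0125,"gripper": 1},{"dx": 0,"dy": -0.171,"dz": 0.04,"ax": 0,"ay": 0,"az": -0.0125,"gripper": 1},{"dx": 0,"dy": -0.171,"dz": 0.04,"ax": 0,"ay": 0,"az": -0.0125,"gripper": 1},{"dx": 0,"dy": -0.171,"dz": 0.04,"ax": 0,"ay": 0,"az": -0.0125,"gripper": 1},{"dx": 0,"dy": -0.171,"dz": 0.04,"ax": 0,"ay": 0,"az": -0.0125,"gripper": 1},{"dx": 0,"dy": 0,"dz": 0,"ax": 0,"ay": 0,"az": 0,"gripper": 1}]}}

```text
clock: 2.5
eef_pos: [423.6, 123.9, 197.1]
tool_rot: [-3.141, 0.002, 0.08]
force: [0.5, -1.3, -0.7]
width: 85.7
gripper_force: 0.0
```

Run:
```python
from h import *
w=load('wbox')
for n,u,v,h in [('FL',319,54,60),('FR',437,54,60),('HL',323,243,78),('HR',434,243,78),('sock',378,148,29)]: print(n,ray(w,u/1.5,v/1.5,h).round(1))
P=cloud(w).reshape(-1,3);C=w['color'].reshape(-1,3).astype(int)
y=(C[:,0]>110)&(C[:,2]<.5*C[:,0])&(C[:,1]>.6*C[:,0])
for n,m in dict(hood=(P[:,2]>27)&(P[:,2]<40),plate=(P[:,2]>-5)&(P[:,2]<40)&y).items():
    p=P[m&(abs(P[:,0]-515)<110)&(abs(P[:,1]+306)<75)];print(n,p.mean(0),cv2.minAreaRect(p[:,:2].astype('f4')))
w=grab('wrist');s=ctrl.read_state();print(s['eef_pos'],s['tool_rot'],s['qpos'])
P=cloud(w).reshape(-1,3)
m=(abs(P[:,0]-425)<50)&(abs(P[:,1]-122)<30)
for lo,hi in((66,85),(34,48)):
    p=P[m&(P[:,2]>lo)&(P[:,2]<hi)];print(len(p),p.mean(0),cv2.minAreaRect(p[:,:2].astype('f4')))
save(w,'f.png',k=1.5)
```

```text
FL [ 554.3 -414.8   60. ]
FR [ 541.2 -507.5   60. ]
HL [ 407.3 -394.4   78. ]
HR [ 394.2 -487.3   78. ]
sock [ 477.9 -451.2   29. ]
hood [ 516.66248231 -304.70543222   32.3464042 ] ((515.5736694335938, -303.75079345703125), (46.48871994018555, 90.18619537353516), 78.87836456298828)
plate [ 516.533644   -308.48923958   14.0346256 ] ((511.5904541015625, -303.4260559082031), (90.93135070800781, 150.74807739257812), 79.05696105957031)
[423.92504397 121.44928163 197.4410661 ] [3.14096486e+00 1.57664034e-03 7.66549469e-02] [-0.36322425  0.4271097   0.02788179  2.13608565 -0.02069998  0.58032749
 -1.81465584]
1058 [427.24913554 126.86523165  73.85963255] ((425.91412353515625, 126.72901916503906), (37.801719665527344, 21.003419876098633), 6.280495643615723)
331 [449.81161302 129.38721735  40.54472144] ((449.2952575683594, 129.52525329589844), (13.112486839294434, 21.202632904052734), 6.7441725730896)
```

View pics/f.png

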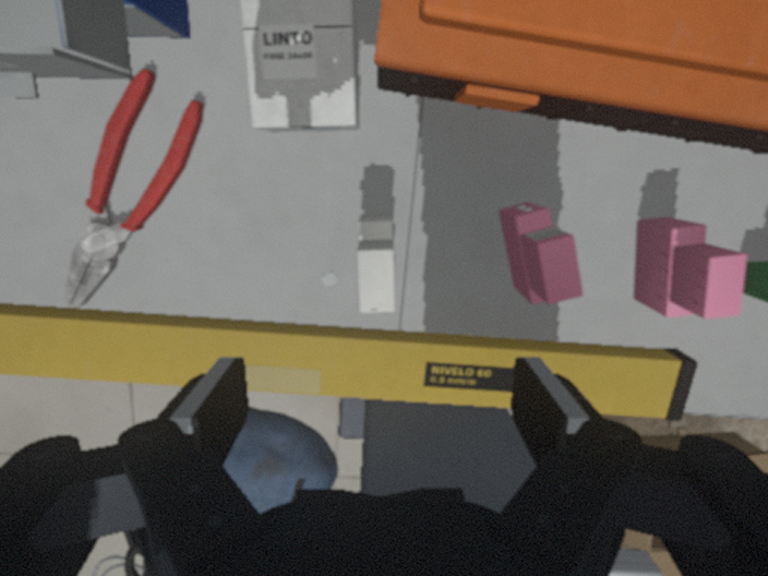

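The relay is centred at (376,265), its head nearer the robot and its step at (376,232). Pliers are at (130,190), pink look-alikes at right. The arm was still settling, so I'll measure once more.

Run:
```python
from h import *
w=grab('wrist');s=ctrl.read_state();print(s['eef_pos'],s['tool_rot'])
P=cloud(w).reshape(-1,3)
m=(abs(P[:,0]-425)<50)&(abs(P[:,1]-122)<30)
for lo,hi in((66,85),(34,48)):
    p=P[m&(P[:,2]>lo)&(P[:,2]<hi)];print(len(p),p.mean(0),cv2.minAreaRect(p[:,:2].astype('f4')))
for u,v in((378,312),(357,250),(393,250)):print(ray(w,u/1.5,v/1.5,75))
T=go([425.6,122.5,120],rot(6.3))
T=go([425.6,122.5,58],rot(6.3),T0=T)
```

```text
[424.20683226 120.04803865 197.73106176] [3.14044147e+00 1.11112946e-03 7.37942349e-02]
1056 [427.21240954 126.83916264  73.8540448 ] ((425.890380859375, 126.74734497070312), (37.87455749511719, 20.99988555908203), 6.432446479797363)
335 [449.25268476 129.12613278  40.63039748] ((431.8432312011719, 127.28282165527344), (48.35693359375, 21.668773651123047), 6.452219486236572)
[408.4622929  120.62365727  75.        ]
[443.75676235 134.98447628  75.        ]
[445.2908455  115.12166739  75.        ]
2 rows shift [ 0.0028 -0.004   0.1295] turn [ 0.0004  0.0004 -0.0115]
2 rows shift [ 0.     -0.      0.1033] turn [0. 0. 0.]
```

Run:
```python
from h import *
for i in range(3):
    s=ctrl.read_state();print(s['clock'],s['eef_pos'],s['tool_rot'],s['qd'][0]);w=grab('wrist')
P=cloud(w).reshape(-1,3)
m=(abs(P[:,0]-425)<50)&(abs(P[:,1]-122)<30)
for lo,hi in((66,85),):
    p=P[m&(P[:,2]>lo)&(P[:,2]<hi)];print(len(p),p.mean(0),cv2.minAreaRect(p[:,:2].astype('f4')))
```

```text
2.6 [424.20683226 120.04803865 197.73106176] [3.14044147e+00 1.11112946e-03 7.37942349e-02] 0.027475083713712017
2.65 [424.43961394 119.44615737 197.96829484] [3.14042264e+00 5.74154459e-04 7.21929304e-02] 0.013664011364664013
2.7 [424.60059133 119.24471988 198.14575618] [3.14056964e+00 1.13320920e-04 7.13101282e-02] 0.0039595753028214735
1053 [427.3183085  126.77152478  73.85974657] ((426.1761779785156, 126.73622131347656), (37.19669723510742, 20.909509658813477), 6.339780807495117)
```

Run:
```python
from h import *
T=go([426,125.8,120],rot(6.4))
T=go([426,125.8,68],rot(6.4),T0=T)
```

```text
2 rows shift [ 0.0031 -0.0106  0.1304] turn [ 0.0003 -0.     -0.0129]
1 rows shift [ 0.     -0.      0.1733] turn [-0.  0.  0.]
```

Request:
{"op": "step_arm", "data": {"plan": [{"dx": 0.003,"dy": -0.011,"dz": 0.13,"ax": 0,"ay": 0,"az": -0.013,"gripper": 1},{"dx": 0.003,"dy": -0.011,"dz": 0.13,"ax": 0,"ay": 0,"az": -0.013,"gripper": 1},{"dx": 0,"dy": 0,"dz": 0.087,"ax": 0,"ay": 0,"az": 0,"gripper": 1},{"dx": 0,"dy": 0,"dz": 0.087,"ax": 0,"ay": 0,"az": 0,"gripper": 1},{"dx": 0,"dy": 0,"dz": 0,"ax": 0,"ay": 0,"az": 0,"gripper": 0.7},{"dx": 0,"dy": 0,"dz": 0,"ax": 0,"ay": 0,"az": 0,"gripper": 0.45}]}}

```text
clock: 3.5
eef_pos: [426.8, 127.7, 68.8]
tool_rot: [-3.141, -0.002, 0.114]
force: [-0.1, -0.3, -0.2]
width: 51.5
gripper_force: 0.0
```

Run:
```python
from h import *
s=ctrl.read_state();print(s['eef_pos'],s['tool_rot'],s['width'])
w=grab('wrist');save(w,'g.png',k=1.5)
```

```text
[426.78989783 127.74687599  68.82609607] [-3.14139510e+00 -2.28896939e-03  1.14281298e-01] 51.45083429033812
```

View pics/g.png

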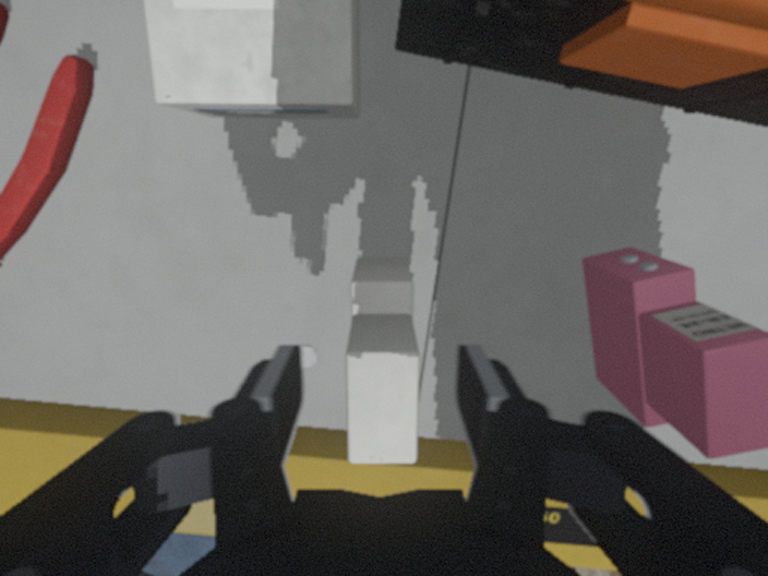

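The relay's head spans (348–418, 320–460) and sits midway between the fingers (about 300 and 460), so I'll grip it.

Request:
{"op": "step_arm", "data": {"plan": [{"dx": 0,"dy": 0,"dz": 0,"ax": 0,"ay": 0,"az": 0,"gripper": 0},{"dx": 0,"dy": 0,"dz": 0,"ax": 0,"ay": 0,"az": 0,"gripper": 0},{"dx": 0,"dy": 0,"dz": 0,"ax": 0,"ay": 0,"az": 0,"gripper": 0},{"dx": 0,"dy": 0,"dz": 0,"ax": 0,"ay": 0,"az": 0,"gripper": 0}]}}

```text
clock: 4.05
eef_pos: [426.5, 128.4, 69.1]
tool_rot: [-3.141, -0.002, 0.116]
force: [-0.8, -1.1, 7.6]
width: 20.3
gripper_force: 61.4
```

Run:
```python
from h import *
s=ctrl.read_state();print(s['eef_pos'],s['tool_rot'],s['width'],s['gripper_force'])
w=grab('wrist');P=cloud(w).reshape(-1,3)
m=(abs(P[:,0]-425)<50)&(abs(P[:,1]-126)<11)&(P[:,2]>68)&(P[:,2]<90)
p=P[m];print(len(p),p.mean(0),p.min(0),p.max(0))
T=go([426.5,127.5,200],rot(6.4))
T=go([415,-160,220],rot(-1),T0=T)
T=go([476.5,-450.5,200],rot(-7.9),T0=T)
```

```text
[426.47003723 128.41798234  69.05805461] [-3.14131470e+00 -2.14427282e-03  1.15853678e-01] 20.331168150674053 61.44291043281555
4015 [428.24708578 126.06021444  75.08026271] [406.47816909 115.00284648  68.02922182] [445.79960954 136.97041533  89.99459887]
3 rows shift [ 1.000e-04  1.000e-03 -1.455e-01] turn [-0.0001 -0.0005  0.0009]
6 rows shift [-0.0156  0.1592 -0.0111] turn [ 0.     -0.      0.0137]
6 rows shift [0.045  0.1588 0.0111] turn [-0.     -0.      0.0128]
```

Request:
{"op": "step_arm", "data": {"plan": [{"dx": 0,"dy": 0,"dz": -0.146,"ax": 0,"ay": 0,"az": 0,"gripper": 0},{"dx": 0,"dy": 0,"dz": -0.146,"ax": 0,"ay": 0,"az": 0,"gripper": 0},{"dx": 0,"dy": 0,"dz": -0.146,"ax": 0,"ay": 0,"az": 0,"gripper": 0},{"dx": -0.016,"dy": 0.159,"dz": -0.011,"ax": 0,"ay": 0,"az": 0.0137,"gripper": 0},{"dx": -0.016,"dy": 0.159,"dz": -0.011,"ax": 0,"ay": 0,"az": 0.0137,"gripper": 0},{"dx": -0.016,"dy": 0.159,"dz": -0.011,"ax": 0,"ay": 0,"az": 0.0137,"gripper": 0},{"dx": -0.016,"dy": 0.159,"dz": -0.011,"ax": 0,"ay": 0,"az": 0.0137,"gripper": 0},{"dx": -0.016,"dy": 0.159,"dz": -0.011,"ax": 0,"ay": 0,"az": 0.0137,"gripper": 0},{"dx": -0.016,"dy": 0.159,"dz": -0.011,"ax": 0,"ay": 0,"az": 0.0137,"gripper": 0},{"dx": 0.014,"dy": 0.159,"dz": 0.011,"ax": 0,"ay": 0,"az": 0.0128,"gripper": 0},{"dx": 0.014,"dy": 0.159,"dz": 0.011,"ax": 0,"ay": 0,"az": 0.0128,"gripper": 0},{"dx": 0.014,"dy": 0.159,"dz": 0.011,"ax": 0,"ay": 0,"az": 0.0128,"gripper": 0},{"dx": 0.014,"dy": 0.159,"dz": 0.011,"ax": 0,"ay": 0,"az": 0.0128,"gripper": 0},{"dx": 0.014,"dy": 0.159,"dz": 0.011,"ax": 0,"ay": 0,"az": 0.0128,"gripper": 0},{"dx": 0.014,"dy": 0.159,"dz": 0.011,"ax": 0,"ay": 0,"az": 0.0128,"gripper": 0},{"dx": 0,"dy": 0,"dz": 0,"ax": 0,"ay": 0,"az": 0,"gripper": 0},{"dx": 0,"dy": 0,"dz": 0,"ax": 0,"ay": 0,"az": 0,"gripper": 0},{"dx": 0,"dy": 0,"dz": 0,"ax": 0,"ay": 0,"az": 0,"gripper": 0}]}}

```text
clock: 6.35
eef_pos: [422.3, -444.3, 199.6]
tool_rot: [-3.141, 0.0, -0.132]
force: [0.7, 0.1, -1.1]
width: 19.9
gripper_force: 60.4
```

Run:
```python
from h import *
s=ctrl.read_state();print(s['eef_pos'],s['tool_rot'],s['width'],s['gripper_force'],s['qpos'])
w=grab('wrist');save(w,'i.png',k=1.5);np.save('wbox2.npy',w,allow_pickle=True)
P=cloud(w).reshape(-1,3)
for lo,hi in((55,65),(73,82)):
  p=P[(abs(P[:,0]-476)<110)&(abs(P[:,1]+451)<60)&(P[:,2]>lo)&(P[:,2]<hi)];print(len(p),cv2.minAreaRect(p[:,:2].astype('f4')))
```

```text
[ 422.29393162 -444.33967489  199.59582257] [-3.14055219e+00  2.00446836e-04 -1.31765242e-01] 19.85478181853964 60.387253761291504 [ 0.71764521  0.63640135  0.07719513  1.68188044 -0.0633116   0.82652391
 -0.87983247]
2721 ((476.4387512207031, -450.40838623046875), (96.40129089355469, 149.0946807861328), 82.42218780517578)
909 ((475.00506591796875, -450.1942443847656), (94.94994354248047, 150.308349609375), 82.42335510253906)
```

View pics/i.png

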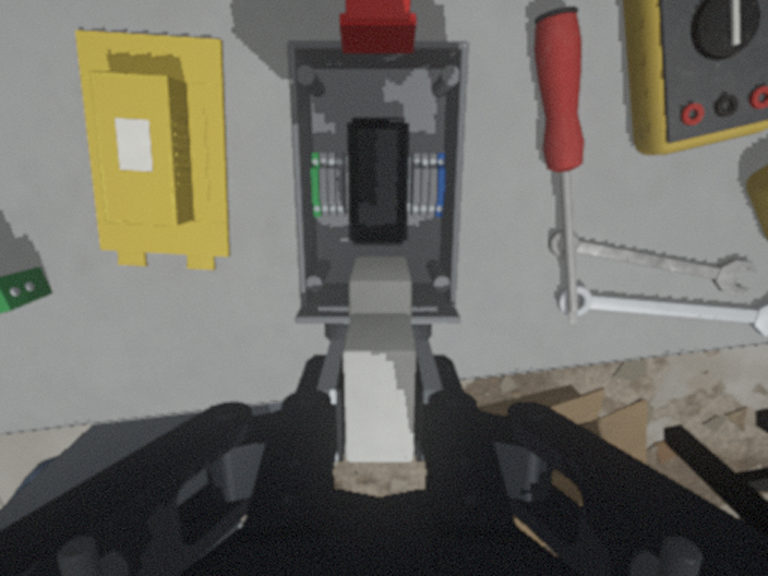

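The pocket spans (348–409, 119–242), the far wall's outer corners are at (288,44) and (468,43), and the far edge of the held relay's step is at row 257.

Run:
```python
from h import *
w=load('wbox2')
def r(u,v,h): return ray(w,u/1.5,v/1.5,h)
for n,u,v,h in [('FL',288,44,60),('FR',468,43,60),('p1',378.5,119,29),('p2',378.5,242,29),('pL',348,180,29),('pR',409,180,29)]: print(n,r(u,v,h).round(1))
T=np.eye(4);T[:3,:3]=rot(np.degrees(-.132)).as_matrix();T[:3,3]=[422.3,-444.3,199.6];Ti=np.linalg.inv(T)
print('relay edge in tool',(Ti@np.append(r(382,257,171.6),1)).round(1), 'head far edge',(Ti@np.append(r(379,351,205.6),1)).round(1))
P=cloud(w).reshape(-1,3);q=(P-T[:3,3])@T[:3,:3]
k=q[(abs(q[:,1])<8)&(q[:,2]>20)&(q[:,2]<35)&(q[:,0]<60)];print('step pts',k.min(0),k.max(0))
k=q[(abs(q[:,1])<8)&(q[:,2]>-14)&(q[:,2]<0)&(q[:,0]<60)];print('head pts',k.min(0),k.max(0))
```

```text
FL [ 555.  -413.6   60. ]
FR [ 543.1 -507.4   60. ]
p1 [ 514.6 -456.1   29. ]
p2 [ 439.  -446.1   29. ]
pL [ 481.  -432.1   29. ]
pR [ 475.9 -470.6   29. ]
relay edge in tool [37.4  1.2 28.   1. ] head far edge [18.1  0.2 -6.   1. ]
step pts [17.07054586 -7.99230643 20.01900507] [29.51916024  7.91165185 34.97639186]
head pts [-19.02132392  -7.97667425  -6.66455149] [18.69761309  7.99592158 -0.0908518 ]
```

Run:
```python
from h import *
T=go([475.8,-450.9,180],rot(-7.6))
T=go([475.8,-450.9,105],rot(-7.6),T0=T)
T=go([475.8,-450.9,82],rot(-7.6),T0=T)
```

```text
2 rows shift [ 0.0897 -0.0012  0.0329] turn [-0.0002  0.      0.0003]
2 rows shift [ 0.    -0.     0.125] turn [0. 0. 0.]
1 rows shift [ 0.     -0.      0.0767] turn [0. 0. 0.]
```

Request:
{"op": "step_arm", "data": {"plan": [{"dx": 0.09,"dy": -0.0012,"dz": 0.033,"ax": 0,"ay": 0,"az": 0,"gripper": 0},{"dx": 0.09,"dy": -0.0012,"dz": 0.033,"ax": 0,"ay": 0,"az": 0,"gripper": 0},{"dx": 0,"dy": 0,"dz": 0.08,"ax": 0,"ay": 0,"az": 0,"gripper": 0},{"dx": 0,"dy": 0,"dz": 0.08,"ax": 0,"ay": 0,"az": 0,"gripper": 0},{"dx": 0,"dy": 0,"dz": 0.08,"ax": 0,"ay": 0,"az": 0,"gripper": 0},{"dx": 0,"dy": 0,"dz": 0.01,"ax": 0,"ay": 0,"az": 0,"gripper": 0},{"dx": 0,"dy": 0,"dz": 0,"ax": 0,"ay": 0,"az": 0,"gripper": 0}]}}

```text
clock: 7.28
eef_pos: [475.9, -452.3, 105.4]
tool_rot: [3.141, -0.0, -0.133]
force: [0.1, -0.9, -0.4]
width: 19.7
gripper_force: 60.5
```

Run:
```python
from h import *
T=go([475.8,-450.9,95],rot(-7.6))
```

```text
1 rows shift [-0.0008 -0.0046  0.0345] turn [ 0.0003 -0.0003 -0.0002]
```

Request:
{"op": "step_arm", "data": {"plan": [{"dx": 0,"dy": -0.003,"dz": 0.02,"ax": 0,"ay": 0,"az": 0,"gripper": 0},{"dx": 0,"dy": 0,"dz": 0.02,"ax": 0,"ay": 0,"az": 0,"gripper": 0},{"dx": 0,"dy": 0,"dz": 0.02,"ax": 0,"ay": 0,"az": 0,"gripper": 0},{"dx": 0,"dy": 0,"dz": 0.015,"ax": 0,"ay": 0,"az": 0,"gripper": 0},{"dx": 0,"dy": 0,"dz": 0,"ax": 0,"ay": 0,"az": 0,"gripper": 0},{"dx": 0,"dy": 0,"dz": 0,"ax": 0,"ay": 0,"az": 0,"gripper": 0}]}}

```text
clock: 8.02
eef_pos: [475.4, -451.7, 82.2]
tool_rot: [3.141, 0.0, -0.134]
force: [0.7, -0.9, -1.4]
width: 19.9
gripper_force: 60.6
```

Request:
{"op": "step_arm", "data": {"plan": [{"dx": 0,"dy": 0,"dz": 0.005,"ax": 0,"ay": 0,"az": 0,"gripper": 0},{"dx": 0,"dy": 0,"dz": 0,"ax": 0,"ay": 0,"az": 0,"gripper": 0},{"dx": 0,"dy": 0,"dz": 0,"ax": 0,"ay": 0,"az": 0,"gripper": 0}]}}

```text
clock: 8.4
eef_pos: [475.6, -451.8, 81.2]
tool_rot: [3.141, -0.0, -0.134]
force: [-0.6, -0.2, 3.6]
width: 20.1
gripper_force: 60.9
```

Contact on the seat, so I'll let go with the fingers part-open and lift.

Request:
{"op": "step_arm", "data": {"plan": [{"dx": 0,"dy": 0,"dz": 0,"ax": 0,"ay": 0,"az": 0,"gripper": 0.4},{"dx": 0,"dy": 0,"dz": 0,"ax": 0,"ay": 0,"az": 0,"gripper": 0.4},{"dx": 0,"dy": 0,"dz": 0,"ax": 0,"ay": 0,"az": 0,"gripper": 0.4},{"dx": 0,"dy": 0,"dz": 0,"ax": 0,"ay": 0,"az": 0,"gripper": 0.4},{"dx": 0,"dy": 0,"dz": -0.1,"ax": 0,"ay": 0,"az": 0,"gripper": 0.4},{"dx": 0,"dy": 0,"dz": -0.2,"ax": 0,"ay": 0,"az": 0,"gripper": 0.6},{"dx": -0.1,"dy": 0,"dz": -0.2,"ax": 0,"ay": 0,"az": 0,"gripper": 1},{"dx": -0.1,"dy": -0.1,"dz": 0,"ax": 0,"ay": 0,"az": 0,"gripper": 1},{"dx": 0,"dy": -0.1,"dz": 0,"ax": 0,"ay": 0,"az": 0,"gripper": 1},{"dx": 0,"dy": 0,"dz": 0,"ax": 0,"ay": 0,"az": 0,"gripper": 1},{"dx": 0,"dy": 0,"dz": 0,"ax": 0,"ay": 0,"az": 0,"gripper": 1}]}}

```text
clock: 9.78
eef_pos: [426.2, -385.2, 226.8]
tool_rot: [3.14, -0.0, -0.134]
force: [-0.1, -0.9, -0.2]
width: 85.0
gripper_force: 0.0
```

Run:
```python
from h import *
s=ctrl.read_state();print(s['eef_pos'],s['tool_rot'])
w=grab('wrist');save(w,'j.png',k=1.5);np.save('wcov.npy',w,allow_pickle=True)
P=cloud(w).reshape(-1,3);C=w['color'].reshape(-1,3).astype(int)
def mr(n,m): p=P[m];print(n,len(p),p.mean(0).round(1),cv2.minAreaRect(p[:,:2].astype('f4')))
b=(abs(P[:,0]-476)<110)&(abs(P[:,1]+451)<60)
mr('rim',b&(P[:,2]>55)&(P[:,2]<65)&(P[:,0]<560));mr('hook',b&(P[:,2]>72)&(P[:,2]<82)&(P[:,0]<430))
mr('relay',(abs(P[:,0]-476)<45)&(abs(P[:,1]+451)<25)&(P[:,2]>80)&(P[:,2]<95))
c=(abs(P[:,0]-515)<110)&(abs(P[:,1]+305)<75)
mr('hood',c&(P[:,2]>28)&(P[:,2]<40)); mr('plate',c&(P[:,2]>2.5)&(P[:,2]<40)&(C[:,2]<.55*C[:,0]))
```

```text
[ 426.15758311 -385.21926094  226.78113844] [ 3.14040196e+00 -2.46495801e-04 -1.33869580e-01]
rim 2452 [ 481.  -452.8   58.6] ((478.9391784667969, -450.7880554199219), (96.23087310791016, 154.74349975585938), 82.4639892578125)
hook 610 [ 403.3 -440.5   76.6] ((403.0433654785156, -440.43280029296875), (95.34439849853516, 5.122373104095459), 82.4085922241211)
relay 1107 [ 475.4 -451.2   85.9] ((474.9353332519531, -451.68475341796875), (21.22246551513672, 36.02014923095703), 82.29529571533203)
hood 4267 [ 517.2 -304.7   32.3] ((515.497802734375, -303.8136901855469), (46.84752655029297, 90.05023956298828), 79.25557708740234)
plate 10578 [ 518.2 -308.    14.2] ((511.70654296875, -303.3400573730469), (91.40352630615234, 151.42364501953125), 79.23597717285156)
```

View pics/j.png

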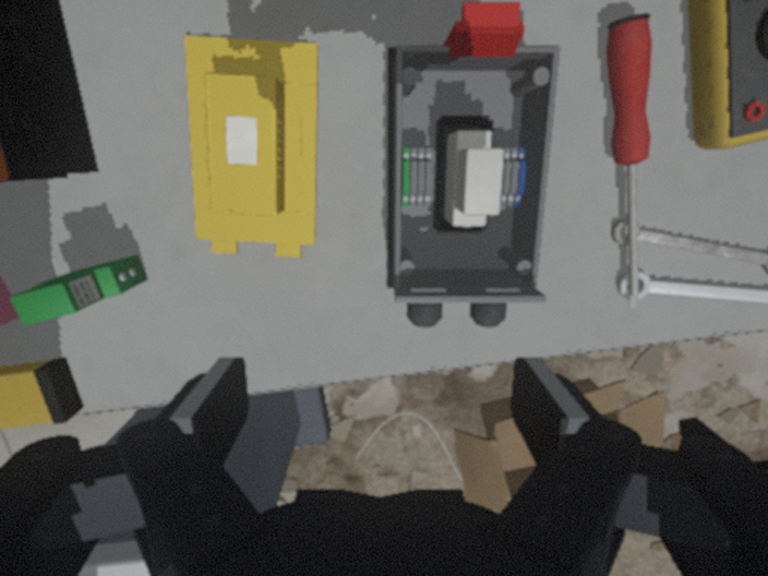

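The relay stands upright in the socket (measured top about 86 mm) and the cover lies free with its hood at (245,145). Next I'll grip the cover.

Run:
```python
from h import *
T=go([515.7,-303.9,110],rot(-10.75))
T=go([515.7,-303.9,28],rot(-10.75),T0=T)
```

```text
3 rows shift [ 0.0848 -0.1049  0.1295] turn [ 0.0003 -0.      0.0112]
2 rows shift [ 0.     -0.      0.1367] turn [0. 0. 0.]
```

Request:
{"op": "step_arm", "data": {"plan": [{"dx": 0.085,"dy": -0.105,"dz": 0.13,"ax": 0,"ay": 0,"az": 0.011,"gripper": 1},{"dx": 0.085,"dy": -0.105,"dz": 0.13,"ax": 0,"ay": 0,"az": 0.011,"gripper": 1},{"dx": 0.085,"dy": -0.105,"dz": 0.13,"ax": 0,"ay": 0,"az": 0.011,"gripper": 1},{"dx": 0,"dy": 0,"dz": 0.07,"ax": 0,"ay": 0,"az": 0,"gripper": 1},{"dx": 0,"dy": 0,"dz": 0.07,"ax": 0,"ay": 0,"az": 0,"gripper": 1},{"dx": 0,"dy": 0,"dz": 0,"ax": 0,"ay": 0,"az": 0,"gripper": 1},{"dx": 0,"dy": 0,"dz": 0,"ax": 0,"ay": 0,"az": 0,"gripper": 1}]}}

```text
clock: 10.7
eef_pos: [516.1, -303.5, 68.0]
tool_rot: [3.141, -0.001, -0.187]
force: [-0.4, 0.4, -1.2]
width: 85.0
gripper_force: 0.0
```

Run:
```python
from h import *
s=ctrl.read_state();print(s['eef_pos'],s['tool_rot'],s['qpos'])
T=go([515.7,-303.9,28],rot(-10.75))
```

```text
[ 516.09872675 -303.54973016   67.99178268] [ 3.14074889e+00 -5.74885510e-04 -1.86505147e-01] [ 0.43652798  0.80590273  0.07714305  1.80288829 -0.10783309  0.53604204
 -1.17454261]
1 rows shift [-0.0012  0.0013  0.1333] turn [ 0.0005 -0.0004  0.0007]
```

Request:
{"op": "step_arm", "data": {"plan": [{"dx": -0.001,"dy": 0.001,"dz": 0.067,"ax": 0,"ay": 0,"az": 0,"gripper": 1},{"dx": 0,"dy": 0,"dz": 0.066,"ax": 0,"ay": 0,"az": 0,"gripper": 1},{"dx": 0,"dy": 0,"dz": 0,"ax": 0,"ay": 0,"az": 0,"gripper": 0.8},{"dx": 0,"dy": 0,"dz": 0,"ax": 0,"ay": 0,"az": 0,"gripper": 0},{"dx": 0,"dy": 0,"dz": 0,"ax": 0,"ay": 0,"az": 0,"gripper": 0},{"dx": 0,"dy": 0,"dz": 0,"ax": 0,"ay": 0,"az": 0,"gripper": 0},{"dx": 0,"dy": 0,"dz": 0,"ax": 0,"ay": 0,"az": 0,"gripper": 0}]}}

```text
clock: 11.58
eef_pos: [515.7, -302.9, 28.1]
tool_rot: [3.141, -0.0, -0.186]
force: [0.7, 0.3, 1.5]
width: 44.7
gripper_force: 63.7
```

```bash
cat >> h.py <<'E'
B=np.array([475.9,-450.3,0.]);BY=-7.6
def tcp_for(cx,cz,th,g,cy=0,lx=0):
    """TCP pose so hook edge (cover x=-70) is at box (cx,cy,cz), tilt th; g: TCP height above cover underside, lx: cover origin x in tool frame"""
    Rb=R.from_euler('z',BY,degrees=True);Rc=Rb*R.from_euler('y',-th,degrees=True)
    p=B+Rb.apply([cx,cy,cz])+Rc.apply([70-lx,0,g]);return p,Rc*R.from_euler('x',180,degrees=True)
E
python3 - <<'E'
from h import *
s=ctrl.read_state();print(s['eef_pos'],s['tool_rot'],s['width'])
w=grab('wrist');P=cloud(w).reshape(-1,3);np.save('wgr.npy',w,allow_pickle=True)
m=(abs(P[:,0]-516)<60)&(abs(P[:,1]+304)<30)&(P[:,2]>28)&(P[:,2]<38)
T=Tt(s);q=(P[m]-T[:3,3])@T[:3,:3];q=q[abs(q[:,1])<15];print('hood in tool x',q[:,0].min(),q[:,0].max())
C=w['color'].reshape(-1,3).astype(int)
m=(abs(P[:,2]-3)<6)&(C[:,2]<.55*C[:,0]);q=(P[m]-T[:3,3])@T[:3,:3];q=q[(abs(q[:,1])<44)];print('plate x max',np.percentile(q[:,0],[99,99.7,100]))
E
```

```text
[ 515.72391651 -302.86293836   28.06606611] [ 3.14126237e+00 -4.29192419e-04 -1.85540624e-01] 44.72804132229426
hood in tool x -31.7182745845476 45.51520729603402
plate x max [71.6261261  71.65379809 71.68001608]
```

Run:
```python
from h import *
T=go([515.7,-303,140],rot(-10.65))
for cx,cz in((-56,135),(-56,66.7),(-69.5,62.6)):
    p,r=tcp_for(cx,cz,17,28.1,lx=-.3);T=go(p,r,T0=T);print(p)
```

```text
2 rows shift [ 0.      0.0003 -0.1865] turn [ 0.0001 -0.0001  0.0001]
3 rows shift [-0.0082  0.1685 -0.0485] turn [ 0.0017  0.0629 -0.0112]
[ 478.88611556 -450.69843288  182.42589448]
2 rows shift [-0.0333 -0.      0.1089] turn [0. 0. 0.]
[ 478.88611556 -450.69843288  114.12589448]
1 rows shift [-0.047  -0.     -0.0001] turn [0. 0. 0.]
[ 465.50470577 -448.91297161  110.02589448]
```

Request:
{"op": "step_arm", "data": {"plan": [{"dx": 0,"dy": 0,"dz": -0.1,"ax": 0,"ay": 0,"az": 0,"gripper": 0},{"dx": 0,"dy": 0,"dz": -0.14,"ax": 0,"ay": 0,"az": 0,"gripper": 0},{"dx": 0,"dy": 0,"dz": -0.134,"ax": 0,"ay": 0,"az": 0,"gripper": 0},{"dx": -0.006,"dy": 0.126,"dz": -0.036,"ax": 0.001,"ay": 0.047,"az": -0.008,"gripper": 0},{"dx": -0.006,"dy": 0.126,"dz": -0.036,"ax": 0.001,"ay": 0.047,"az": -0.008,"gripper": 0},{"dx": -0.006,"dy": 0.126,"dz": -0.036,"ax": 0.001,"ay": 0.047,"az": -0.008,"gripper": 0},{"dx": -0.006,"dy": 0.126,"dz": -0.036,"ax": 0.001,"ay": 0.047,"az": -0.008,"gripper": 0},{"dx": 0,"dy": 0,"dz": 0,"ax": 0,"ay": 0,"az": 0,"gripper": 0},{"dx": 0,"dy": 0,"dz": 0,"ax": 0,"ay": 0,"az": 0,"gripper": 0},{"dx": 0,"dy": 0,"dz": 0,"ax": 0,"ay": 0,"az": 0,"gripper": 0}]}}

```text
clock: 12.88
eef_pos: [479.8, -447.9, 181.4]
tool_rot: [-3.142, -0.294, -0.132]
force: [0.0, 0.8, -2.2]
width: 45.1
gripper_force: 63.5
```

Run:
```python
from h import *
s=ctrl.read_state();print(s['eef_pos'],s['tool_rot'],s['width'],s['qpos'].round(2))
w=grab('wrist');np.save('wh.npy',w,allow_pickle=True)
T=Tt(s);P=cloud(w).reshape(-1,3);q=(P-T[:3,3])@T[:3,:3];C=w['color'].reshape(-1,3).astype(int)
yl=(C[:,2]<.55*C[:,0])&(C[:,1]>.5*C[:,0])&(C[:,0]>60)
k=q[yl&(abs(q[:,1])<40)&(q[:,0]>50)&(q[:,0]<80)&(q[:,2]>0)&(q[:,2]<50)];print('plate: x max',k[:,0].max(),'z',np.median(k[:,2]),'slope',np.degrees(np.arctan(np.polyfit(k[:,0],k[:,2],1)[0])), 'y slope',np.degrees(np.arctan(np.polyfit(k[:,1],k[:,2],1)[0])))
p,r=tcp_for(-56,66.7,17,28.1,lx=-.3);go(p,r)
```

```text
[ 479.76965018 -447.93689363  181.40858766] [-3.14153736 -0.29442497 -0.13230784] 45.106603399825346 [ 0.89  0.64 -0.15  1.79 -0.19  0.48 -0.76]
plate: x max 71.46531666977634 z 23.800717613468294 slope 0.10469603321139238 y slope 0.053630067075673735
2 rows shift [-0.0337  0.0046  0.1071] turn [0.     0.0007 0.0002]
```

Request:
{"op": "step_arm", "data": {"plan": [{"dx": -0.034,"dy": 0.005,"dz": 0.107,"ax": 0,"ay": 0,"az": 0,"gripper": 0},{"dx": -0.017,"dy": 0.005,"dz": 0.054,"ax": 0,"ay": 0,"az": 0,"gripper": 0},{"dx": -0.0085,"dy": 0,"dz": 0.027,"ax": 0,"ay": 0,"az": 0,"gripper": 0},{"dx": 0,"dy": 0,"dz": 0,"ax": 0,"ay": 0,"az": 0,"gripper": 0},{"dx": 0,"dy": 0,"dz": 0,"ax": 0,"ay": 0,"az": 0,"gripper": 0}]}}

```text
clock: 13.55
eef_pos: [478.2, -453.3, 123.5]
tool_rot: [3.139, -0.296, -0.134]
force: [-0.5, 0.1, -1.9]
width: 45.2
gripper_force: 63.4
```

Run:
```python
from h import *
s=ctrl.read_state();print(s['eef_pos'],s['tool_rot'],s['force'])
p,r=tcp_for(-56,66.7,17,28.1,lx=-.3);go(p,r)
```

```text
[ 478.21199844 -453.2653046   123.51470898] [ 3.13924448 -0.29640178 -0.13437698] [-0.46933187  0.09148051 -1.86754545]
1 rows shift [-0.0081 -0.0089  0.0302] turn [ 0.0018  0.0002 -0.0011]
```

Request:
{"op": "step_arm", "data": {"plan": [{"dx": -0.004,"dy": -0.009,"dz": 0.015,"ax": 0.002,"ay": 0,"az": -0.001,"gripper": 0},{"dx": -0.004,"dy": 0,"dz": 0.015,"ax": 0,"ay": 0,"az": 0,"gripper": 0},{"dx": 0,"dy": 0,"dz": 0,"ax": 0,"ay": 0,"az": 0,"gripper": 0},{"dx": 0,"dy": 0,"dz": 0,"ax": 0,"ay": 0,"az": 0,"gripper": 0},{"dx": 0,"dy": 0,"dz": 0,"ax": 0,"ay": 0,"az": 0,"gripper": 0}]}}

```text
clock: 14.18
eef_pos: [478.3, -450.4, 113.5]
tool_rot: [-3.14, -0.295, -0.133]
force: [-1.3, -0.6, -1.9]
width: 44.9
gripper_force: 63.4
```

Run:
```python
from h import *
s=ctrl.read_state();print(s['eef_pos'],s['tool_rot'],s['force'],s['qd'].round(3))
p,r=tcp_for(-56,66.7,17,28.1,lx=-.3);T=go(p,r)
for c in((-62,64.9),(-69.5,62.6)):p,r=tcp_for(*c,17,28.1,lx=-.3);print(p);T=go(p,r,T0=T)
```

```text
[ 478.34490121 -450.38734079  113.46204462] [-3.14045226 -0.2953311  -0.13317589] [-1.26822652 -0.61793257 -1.94615512] [ 0.001 -0.001  0.001  0.001 -0.001  0.001  0.001]
1 rows shift [ 0.0025  0.0008 -0.0016] turn [-0.0006  0.0009 -0.0003]
[ 472.93882232 -449.90489454  112.32589448]
1 rows shift [-0.0209  0.     -0.0001] turn [0. 0. 0.]
[ 465.50470577 -448.91297161  110.02589448]
1 rows shift [-0.0261 -0.      0.    ] turn [0. 0. 0.]
```

Request:
{"op": "step_arm", "data": {"plan": [{"dx": -0.01,"dy": 0.0008,"dz": -0.0016,"ax": 0,"ay": 0,"az": 0,"gripper": 0},{"dx": -0.01,"dy": 0,"dz": 0,"ax": 0,"ay": 0,"az": 0,"gripper": 0},{"dx": 0,"dy": 0,"dz": 0,"ax": 0,"ay": 0,"az": 0,"gripper": 0},{"dx": 0,"dy": 0,"dz": 0,"ax": 0,"ay": 0,"az": 0,"gripper": 0}]}}

```text
clock: 14.68
eef_pos: [472.4, -449.8, 112.1]
tool_rot: [-3.14, -0.295, -0.133]
force: [-0.1, 0.1, -1.8]
width: 44.9
gripper_force: 63.4
```

Request:
{"op": "step_arm", "data": {"plan": [{"dx": -0.01,"dy": 0,"dz": 0,"ax": 0,"ay": 0,"az": 0,"gripper": 0},{"dx": -0.01,"dy": 0,"dz": 0,"ax": 0,"ay": 0,"az": 0,"gripper": 0},{"dx": 0,"dy": 0,"dz": 0,"ax": 0,"ay": 0,"az": 0,"gripper": 0},{"dx": 0,"dy": 0,"dz": 0,"ax": 0,"ay": 0,"az": 0,"gripper": 0}]}}

```text
clock: 15.18
eef_pos: [466.8, -449.0, 110.4]
tool_rot: [-3.14, -0.295, -0.133]
force: [-0.1, -0.1, -1.7]
width: 44.7
gripper_force: 63.4
```

Request:
{"op": "step_arm", "data": {"plan": [{"dx": -0.005,"dy": 0,"dz": 0,"ax": 0,"ay": 0,"az": 0,"gripper": 0},{"dx": -0.003,"dy": 0,"dz": 0,"ax": 0,"ay": 0,"az": 0,"gripper": 0},{"dx": 0,"dy": 0,"dz": 0,"ax": 0,"ay": 0,"az": 0,"gripper": 0}]}}

```text
clock: 15.55
eef_pos: [464.7, -448.7, 109.7]
tool_rot: [-3.14, -0.296, -0.133]
force: [0.6, -0.1, -1.0]
width: 44.8
gripper_force: 63.4
```

Run:
```python
from h import *
s=ctrl.read_state();print(s['eef_pos'],s['tool_rot'],s['force'])
T=Tt(s);he=T[:3,3]+T[:3,:3]@np.array([-.3-70,0,28.1]);hb=R.from_euler('z',-BY,degrees=True).apply(he-B);print('hook in box',hb)
T=None
for th in(13,9):
    p,r=tcp_for(-69.5,61.5 if th==13 else 60.8,th,28.1,lx=-.3);T=go(p,r,T0=T)
```

```text
[ 464.72939457 -448.66925883  109.71884533] [-3.14039454 -0.29560577 -0.13301283] [ 0.58230171 -0.1048895  -1.0292133 ]
hook in box [-70.35286493   0.19442347  62.3579246 ]
1 rows shift [0.0078 0.0005 0.0199] turn [-0.0007 -0.0437 -0.0002]
1 rows shift [ 0.0054 -0.      0.0188] turn [-0.     -0.0444  0.    ]
```

Request:
{"op": "step_arm", "data": {"plan": [{"dx": 0.003,"dy": 0,"dz": 0.01,"ax": 0,"ay": -0.022,"az": 0,"gripper": 0},{"dx": 0.003,"dy": 0,"dz": 0.01,"ax": 0,"ay": -0.022,"az": 0,"gripper": 0},{"dx": 0.0027,"dy": 0,"dz": 0.0095,"ax": 0,"ay": -0.022,"az": 0,"gripper": 0},{"dx": 0,"dy": 0,"dz": 0,"ax": 0,"ay": 0,"az": 0,"gripper": 0},{"dx": 0,"dy": 0,"dz": 0,"ax": 0,"ay": 0,"az": 0,"gripper": 0}]}}

```text
clock: 16.18
eef_pos: [469.6, -449.3, 102.1]
tool_rot: [-3.141, -0.193, -0.133]
force: [0.1, 0.1, -0.0]
width: 45.1
gripper_force: 63.7
```

```bash
cat >> h.py <<'E'
def hook():
    s=ctrl.read_state();T=Tt(s);f=lambda x:R.from_euler('z',-BY,degrees=True).apply(T[:3,3]+T[:3,:3]@np.array([-.3+x,0,28.1])-B).round(2)
    print('hook',f(-70),'far',f(72),'force',s['force'].round(1),'tilt',-np.degrees(s['tool_rot'][1]).round(2))
E
python3 - <<'E'
from h import *
hook()
for th in(9,6):
    p,r=tcp_for(-69.8,60.9 if th==9 else 60.5,th,28.1,lx=-.3);T=go(p,r,T0=None if th==9 else T)
E
```

```text
hook [-70.01   0.24  61.02] far [69.36  0.21 88.23] force [ 0.1  0.1 -0. ] tilt 11.04
1 rows shift [0.0038 0.0007 0.009 ] turn [-0.0006 -0.0227 -0.0001]
1 rows shift [0.0044 0.     0.0137] turn [-0.     -0.0333 -0.    ]
```

Request:
{"op": "step_arm", "data": {"plan": [{"dx": 0.0038,"dy": 0,"dz": 0.009,"ax": 0,"ay": -0.0227,"az": 0,"gripper": 0},{"dx": 0.003,"dy": 0,"dz": 0.009,"ax": 0,"ay": -0.022,"az": 0,"gripper": 0},{"dx": 0,"dy": 0,"dz": 0,"ax": 0,"ay": 0,"az": 0,"gripper": 0},{"dx": 0,"dy": 0,"dz": 0,"ax": 0,"ay": 0,"az": 0,"gripper": 0}]}}

```text
clock: 16.68
eef_pos: [471.9, -449.7, 97.0]
tool_rot: [-3.14, -0.122, -0.133]
force: [0.2, 0.8, -0.1]
width: 44.7
gripper_force: 63.8
```

Run:
```python
from h import *
hook()
```

```text
hook [-70.34   0.11  60.49] far [7.060e+01 1.000e-02 7.781e+01] force [ 0.2  0.8 -0.1] tilt 7.0
```

Request:
{"op": "step_arm", "data": {"plan": [{"dx": 0,"dy": 0,"dz": 0,"ax": 0,"ay": 0,"az": 0,"gripper": 0.6},{"dx": 0,"dy": 0,"dz": 0,"ax": 0,"ay": 0,"az": 0,"gripper": 0.8},{"dx": 0,"dy": 0,"dz": 0,"ax": 0,"ay": 0,"az": 0,"gripper": 0.8},{"dx": 0,"dy": 0,"dz": -0.06,"ax": 0,"ay": 0,"az": 0,"gripper": 0.8},{"dx": 0,"dy": 0,"dz": -0.14,"ax": 0,"ay": 0,"az": 0,"gripper": 0.8},{"dx": 0,"dy": 0,"dz": -0.1,"ax": 0,"ay": -0.039,"az": 0,"gripper": 0.4},{"dx": 0,"dy": 0,"dz": 0,"ax": 0,"ay": -0.039,"az": 0,"gripper": 0},{"dx": 0,"dy": 0,"dz": 0,"ax": 0,"ay": 0,"az": 0,"gripper": 0},{"dx": 0,"dy": 0,"dz": 0,"ax": 0,"ay": 0,"az": 0,"gripper": 0}]}}

```text
clock: 17.8
eef_pos: [460.8, -448.1, 186.1]
tool_rot: [-3.14, 0.001, -0.133]
force: [0.1, 0.3, 0.1]
width: 0.3
gripper_force: 0.0
```

```bash
cat > m.py <<'E'
from h import *
def cover():
    s=ctrl.read_state();print(s['eef_pos'],s['tool_rot'],s['width'])
    w=grab('wrist');P=R.from_euler('z',-BY,degrees=True).apply(cloud(w).reshape(-1,3)-B);C=w['color'].reshape(-1,3).astype(int)
    yl=(C[:,2]<.55*C[:,0])&(C[:,1]>.5*C[:,0])&(C[:,0]>60)&(abs(P[:,2]-80)<45)&(abs(P[:,1])<60)&(abs(P[:,0])<95)
    for n,m in dict(sideplate=yl&(abs(P[:,1])>28),hood=yl&(abs(P[:,1])<19)&(P[:,2]>85)).items():
        k=P[m]
        if len(k)>20: a=np.polyfit(k[:,0],k[:,2],1);print(n,len(k),'x',k[:,0].min(),k[:,0].max(),'y',k[:,1].min(),k[:,1].max(),'fit z(-70),z(70)',np.polyval(a,[-70,70]).round(1))
    m=(C[:,0]>80)&(C[:,0]>2*C[:,1])&(C[:,0]>2*C[:,2])&(abs(P[:,1])<30)&(abs(P[:,0]-78)<25)&(P[:,2]>60);k=P[m]
    if len(k): print('catch',len(k),k.min(0),k.max(0))
    return w
E
python3 - <<'E'
from m import *
cover()
E
```

```text
[ 460.78928353 -448.0801328   186.10837437] [-3.13995924e+00  1.22556281e-03 -1.32891083e-01] 0.3328918179630268
sideplate 7278 x -73.85102091000026 71.68542168128612 y -45.62960864727035 45.74830088783684 fit z(-70),z(70) [65.  79.6]
hood 4515 x -42.988559361009166 89.24102375236761 y -18.98815401595531 18.994956641050347 fit z(-70),z(70) [ 95.4 105. ]
catch 972 [ 54.19813928 -17.8901995   84.06165514] [ 88.72362136  17.34214333 305.89254979]
```

Run:
```python
from h import *
p=B+R.from_euler('z',BY,degrees=True).apply([34,0,0]);print(p)
T=go([p[0],p[1],150],rot(BY));go([p[0],p[1],130],rot(BY),T0=T)
```

```text
[ 509.60132837 -454.79671727    0.        ]
2 rows shift [0.0827 0.0001 0.0598] turn [-0.0006  0.0005 -0.0002]
1 rows shift [ 0.     -0.      0.0667] turn [0. 0. 0.]
```

Request:
{"op": "step_arm", "data": {"plan": [{"dx": 0.083,"dy": 0,"dz": 0.06,"ax": 0,"ay": 0,"az": 0,"gripper": 0},{"dx": 0.083,"dy": 0,"dz": 0.06,"ax": 0,"ay": 0,"az": 0,"gripper": 0},{"dx": 0,"dy": 0,"dz": 0.033,"ax": 0,"ay": 0,"az": 0,"gripper": 0},{"dx": 0,"dy": 0,"dz": 0.033,"ax": 0,"ay": 0,"az": 0,"gripper": 0},{"dx": 0,"dy": 0,"dz": 0,"ax": 0,"ay": 0,"az": 0,"gripper": 0},{"dx": 0,"dy": 0,"dz": 0,"ax": 0,"ay": 0,"az": 0,"gripper": 0}]}}

```text
clock: 18.6
eef_pos: [510.1, -455.4, 130.9]
tool_rot: [-3.141, 0.001, -0.134]
force: [-0.8, 0.2, -0.9]
width: 0.3
gripper_force: 0.0
```

Request:
{"op": "step_arm", "data": {"plan": [{"dx": 0,"dy": 0,"dz": 0.015,"ax": 0,"ay": 0,"az": 0,"gripper": 0},{"dx": 0,"dy": 0,"dz": 0.01,"ax": 0,"ay": 0,"az": 0,"gripper": 0},{"dx": 0,"dy": 0,"dz": 0.01,"ax": 0,"ay": 0,"az": 0,"gripper": 0},{"dx": 0,"dy": 0,"dz": 0,"ax": 0,"ay": 0,"az": 0,"gripper": 0}]}}

```text
clock: 19.1
eef_pos: [511.6, -455.2, 120.3]
tool_rot: [-3.141, -0.001, -0.132]
force: [1.9, 0.1, 3.0]
width: -0.1
gripper_force: 1.3
```

Request:
{"op": "step_arm", "data": {"plan": [{"dx": 0,"dy": 0,"dz": 0.01,"ax": 0,"ay": 0,"az": 0,"gripper": 0},{"dx": 0,"dy": 0,"dz": 0.01,"ax": 0,"ay": 0,"az": 0,"gripper": 0},{"dx": 0,"dy": 0,"dz": 0,"ax": 0,"ay": 0,"az": 0,"gripper": 0}]}}

```text
clock: 19.48
eef_pos: [510.6, -454.7, 115.1]
tool_rot: [-3.14, 0.001, -0.133]
force: [-0.3, 2.3, 11.7]
width: 0.1
gripper_force: 5.9
```

Request:
{"op": "step_arm", "data": {"plan": [{"dx": 0,"dy": 0,"dz": 0.008,"ax": 0,"ay": 0,"az": 0,"gripper": 0},{"dx": 0,"dy": 0,"dz": 0,"ax": 0,"ay": 0,"az": 0,"gripper": 0},{"dx": 0,"dy": 0,"dz": 0,"ax": 0,"ay": 0,"az": 0,"gripper": 0}]}}

```text
clock: 19.85
eef_pos: [510.6, -454.8, 115.0]
tool_rot: [-3.14, 0.001, -0.133]
force: [-3.3, 5.3, 24.8]
width: 0.3
gripper_force: 12.2
```

It meets a hard stop at the closed height, so I'll retreat and check.

Request:
{"op": "step_arm", "data": {"plan": [{"dx": 0,"dy": 0,"dz": -0.1,"ax": 0,"ay": 0,"az": 0,"gripper": 0},{"dx": 0,"dy": 0,"dz": -0.18,"ax": 0,"ay": 0,"az": 0,"gripper": 0},{"dx": -0.18,"dy": 0,"dz": -0.05,"ax": 0,"ay": 0,"az": 0,"gripper": 0},{"dx": -0.1,"dy": 0,"dz": -0.1,"ax": 0,"ay": 0,"az": 0,"gripper": 0},{"dx": 0,"dy": 0,"dz": 0,"ax": 0,"ay": 0,"az": 0,"gripper": 0},{"dx": 0,"dy": 0,"dz": 0,"ax": 0,"ay": 0,"az": 0,"gripper": 0},{"dx": 0,"dy": 0,"dz": 0,"ax": 0,"ay": 0,"az": 0,"gripper": 0}]}}

```text
clock: 20.72
eef_pos: [428.2, -442.9, 238.9]
tool_rot: [-3.138, 0.003, -0.131]
force: [-0.6, 0.6, -0.4]
width: 0.0
gripper_force: 0.0
```

Run:
```python
from m import *
w=cover();save(w,'k.png',(150,0,362,200),3)
```

```text
[ 428.21938145 -442.91573913  238.87466451] [-3.13844818e+00  2.89435542e-03 -1.31151557e-01] 0.020666199451988644
sideplate 5415 x -72.80396429645089 70.79228689867837 y -45.58442797730653 46.00320676866926 fit z(-70),z(70) [64.3 64.3]
hood 3554 x -46.608494106591756 89.10795578196448 y -18.987549285579046 18.998045945030515 fit z(-70),z(70) [92.4 92. ]
catch 685 [ 70.31847954 -16.94807255  75.13142118] [88.66384879 17.1768669  89.31267972]
```

View pics/k.png

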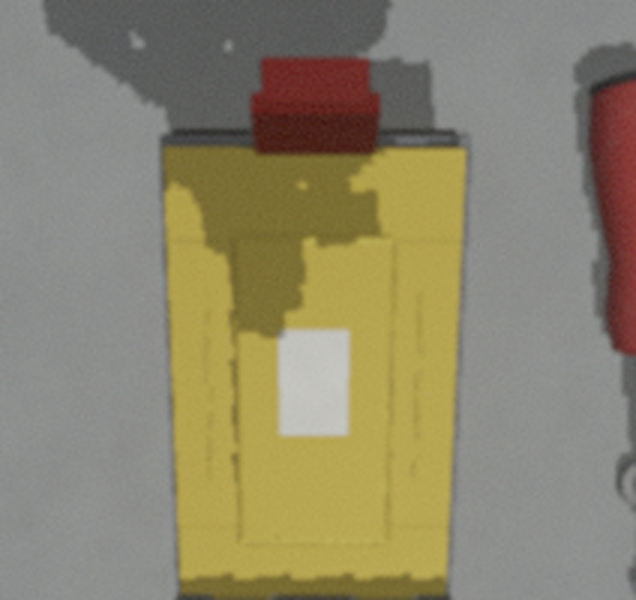

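The cover lies level (64.3 mm at both ends), and the catch's nose at (315,140) overlaps its far edge. It's closed, so I'll hand the job in.

```bash
python3 -c "
from cell import ctrl
print(ctrl.finish_job())"
```

```text
the job is handed in; nothing more can be done
None
```

The relay stands in its socket and the cover is hooked in and lies level under the snapped-shut catch; the job was handed in at about 21 s, and no verdict came back.

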